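# Pry open the slant-lid parts box

## Robot

A 6-joint arm with a two-finger parallel gripper is mounted at the origin on the work surface. World frame = base frame: x ahead of the robot, y to its left, z up, the work surface at z = 0. Lengths are in m, angles in rad, forces in N, time in s.
With the tool pointing down it reaches from about 0.325 to 0.775 m from the base axis. Payload 5.5 kg.
Tool frame: the origin (TCP) lies at the very end of the fingers, on their centre line; the grasp point (between the pads) lies 19 mm behind it; z points along the fingers, y is the line along which they close (so a half turn about z gives the same grasp; the last joint's range is limited). The gripper opens to 88 mm and grips with 3 to 60 N. Pads are 20 mm wide; open, the fingers measure 115 mm over their backs; the gripper's body (75 mm by 178 mm) begins 61 mm behind the grasp point.
Start: joints at [-0.057, 0.091, 1.231, -0, 1.82, -0.057], TCP at [0.6, -0, 0.223] pointing down, gripper open.
Joint ranges: [-2.87, 2.87], [-0.86, 2.18], [0.17, 2.46], [-1.51, 4.65], [0.06, 2.69], [-2.65, 2.65]. Speed limits (rad/s): [2.57, 2.57, 3.01, 3.14, 3.14, 3.14].

## Interface

Orientations are given as a unit quaternion [w, x, y, z].
In Python, from cell import arm, eyes, workorder gives the robot as it stands. Calls block until the motion is done:
- arm.move_pose(position, orientation): joint-space move of the TCP to a pose.
- arm.move_l(position, rotation=None, rate=0.15, f_stop=None): straight line of the TCP; rotation=None keeps the orientation; rate is the mean speed in m/s. With f_stop (N) it stops when the force on the tool has changed by that much, and returns True; else False.
- arm.move_j(angles): joint-space move.
- arm.open_gripper() and arm.close_gripper(): open the fingers fully, or close them until they stop; the grip force is fixed at half the most.
- arm.pause(seconds).
- arm.solve_ik(position, orientation): joint angles nearest the present ones, or None.
- arm.observe(): the state.
- eyes.camera(name): name is "scene" or "side" or "wrist"; returns a dict with "frame" (400x640x3 uint8, red, green, blue), "range_z" (400x640 float32, m along the optical axis (not along the pixel's ray), 0 where there is no reading), "fx", "fy", "cx", "cy" (pixels), "R" (3x3) and "t" (3): a world point X has camera coordinates R X + t. Camera axes: x right, y down, z forward; pixel columns grow to the right and rows downward; lengths in m; the calibration is good to about 2 mm. The wrist camera is an equidistant fisheye: a pixel r from the principal point sees the ray r / f radians off the axis. A picture is of the moment at which its call begins.
A pose or a line that the arm cannot do raises arm.Unreachable and nothing moves.
- workorder.sign_off(): hands the job in; it is judged then, once.
The state is a dict: "clock": time; "qpos": joint angles; "dq": joint speeds; "effort": joint torques, N m; "eef_pos": TCP position; "eef_rot": TCP orientation; "contact_force": force on the tool from outside, world axes, zero at the start; "ft_torque": the same for the moment, N m; "gripper_width": finger opening in m; "grip_force": force on a finger pad.
Only numpy, scipy, OpenCV 4.12 (cv2) and the standard library are available. Lean on these libraries where they do the work, as an engineer would, in place of code of your own. Each camera call takes 0.05 s, during which the arm holds its last target. There are 200 camera calls.

## Task

Take the red-handled pry knife from the cork mat, slide its blade in along the slope of the parts box's clear orange-edged lid, a good 25 mm under the lid's lower front edge, and lever the lid up until it has swung at least a quarter turn and stays open. Touch the box with nothing but the knife, then lay the knife down on the cork mat again and leave the rocking horse, bucket and mallet where they stand.

Things in the scene. Friction and masses are not known exactly. Their poses are not given: they have to be found in the camera images.
- parts_box: Fixed parts box: oak plinth 110 x 170 x 90 mm, walnut side cheeks, white front wall set back to x = -36 mm. Origin: centre of the underside, on the desk; x runs from its low front (robot side) to its high back, z up. The closed lid slopes 35 degrees, low at the front: underside of its front edge at x = -49, z = 145 mm, hinge at x = +49, z = 214 mm
- slot (a point): Middle of the slot mouth under the closed lid's front edge, axes as the box. The slot rises at 35 degrees into the hollow box; it is 7 mm high square to the slope (this point is halfway) and 144 mm wide between the cheeks. Its floor is a white sill 30 mm long along the slope, which begins 10 mm outside the lid's edge
- lid_edge (a point): Middle of the lid's front edge, at its underside. Lid: clear plate with an orange border, 120 mm from hinge to front edge, 160 mm wide, 4 mm thick, 0.1 kg. The axes move with it: x up the lid from front edge to hinge, y along the edge, z its outward normal (the slot lies at negative z)
- hinge (a point): Middle of the lid's hinge line (fixed on the box, axes as the box); the hinge line runs along the box's y
- lid (a joint): Opening angle of the lid in rad: 0 shut (sloping 35 degrees), 0.61 level, 1.57 a quarter turn open, 2.0 its stop. The stiff hinge (about 0.14 N m) holds the lid where it is left
- knife: Pry knife, 167 mm long, 0.12 kg, flat on the mat. x from handle to blade tip, z up. Red handle 80 x 20 (y) x 26 (z) mm, from x = -57 to +23 mm; straight steel blade 24 mm wide, 2.5 mm thick, at z = 13 mm, from x = 23 to 110 mm. Origin: on the handle's underside, 23 mm behind its front end, a good place to grip from above
- knife_tip (a point): Middle of the blade's front end (x = 110, z = 13 mm in the knife's frame)
- mat: Fixed cork mat 260 (x) x 150 (y) x 4 mm on the desk; origin at the centre of its underside
- horse: Walnut toy rocking horse, 150 mm long, 56 mm wide, 120 mm high; origin at the centre of its underside, x to its head
- bucket: Tin bucket, 62 mm across the rim, 60 mm high; origin at the centre of its underside
- mallet: Boxwood mallet lying on the desk, head 45 x 80 x 45 mm centred at x = 30 mm, handle 20 mm thick to x = -90 mm; origin underneath
Mind the look-alikes: they are no part of the job. Of the things like the knife, leave any that is green; of the rest the smaller one is meant. Leave any purple look-alike of the parts_box alone.

How it is judged:
By the outcome, as a careful person would: the job done as asked, in the order asked, and still so for the second after the job is handed in, with the robot touching nothing.
It also fails if it takes over 67 s, if anything falls off the work surface, if the arm or the gripper's body presses on something with over 40 N, if the wrist force passes 120 N, or if a joint passes its speed limit or range.

## Working session

There is one attempt and no reset: what is moved stays moved. The work goes in short steps, each a Python script; the robot and the scene stay as the last script left them, time stands still between calls to the robot, and variables do not carry over. Pictures are saved under pics/ and viewed, at most 10 in all, crops included, and the job is handed in when it is done.

```bash
ls; mkdir -p pics
python3 - <<'E'
from cell import arm, eyes
import cv2, numpy as np, pickle
for n in ["scene","side","wrist"]:
    c=eyes.camera(n); pickle.dump(c,open(f"{n}0.pkl","wb"))
    cv2.imwrite(f"pics/{n}0.png",c["frame"][:,:,::-1])
    print(n,c["fx"],c["cx"],c["cy"],c["R"].round(3).tolist(),np.round(c["t"],3), (-c["R"].T@c["t"]).round(3))
print(arm.observe())
E
```

```text
pics
scene 375.26327209047366 320.27833155081817 194.3930627558379 [[-0.194, 0.981, 0.004], [0.68, 0.137, -0.72], [-0.707, -0.137, -0.694]] [ 0.088 -0.278  1.686] [1.398 0.183 0.969]
side 441.547552033596 311.5277435259159 206.17737314187607 [[0.957, -0.291, 0.011], [-0.156, -0.545, -0.824], [0.246, 0.786, -0.567]] [-0.539  0.207  1.353] [ 0.215 -1.108  0.944]
wrist 309.70691628693146 317.0783292318521 197.53928820129093 [[1.0, 0.0, -0.001], [0.0, -0.966, 0.259], [-0.001, -0.259, -0.966]] [-0.598 -0.031  0.389] [0.598 0.071 0.383]
{'clock': 0.15, 'qpos': array([-5.66865951e-02,  9.16836591e-02,  1.23158607e+00, -1.83809250e-05,
        1.81977803e+00, -5.67047867e-02]), 'dq': array([-0.00139834, -0.00248181, -0.002437  ,  0.00142767,  0.00019648,
        0.00128051]), 'effort': array([ 1.35033202e-03, -4.47044814e+01, -4.06907630e+01,  6.99103042e-02,
        2.74600578e-02, -1.16549641e-04]), 'eef_pos': array([5.99788099e-01, 1.20571794e-05, 2.21781064e-01]), 'eef_rot': array([-5.36850640e-04,  7.07101759e-01,  7.07111429e-01, -4.91125395e-04]), 'contact_force': array([-0.1583534 , -0.40840256,  0.28050727]), 'ft_torque': array([-0.05550428, -0.01099124,  0.02009408]), 'grip_force': 0.0, 'gripper_width': 0.08746973797080823}
```

View pics/scene0.png

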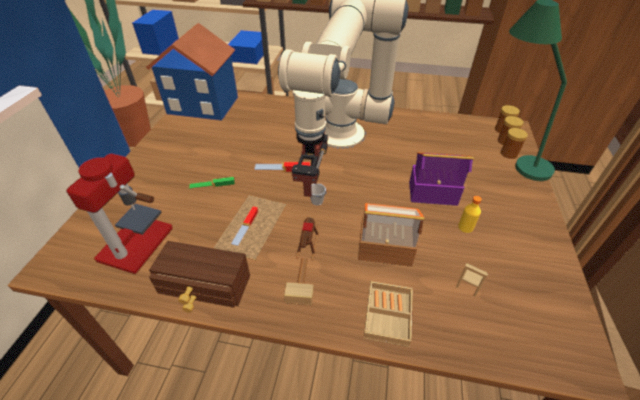

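View pics/side0.png

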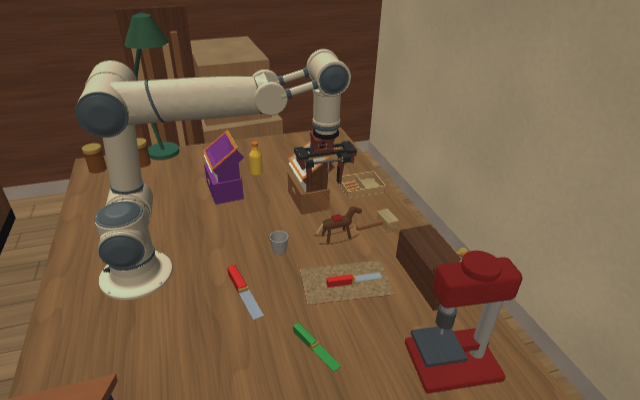

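The scene view shows the red knife on the mat at about (245,225), with the larger look-alike at (285,167) and the green one at (212,182). The oak box with the orange-edged lid is at (390,235), with its low edge toward the robot, and the purple box is at (438,180). Horse, bucket and mallet stand at (308,235), (318,195) and (300,285). The side view shows the same knife at (355,280) and the box partly behind the gripper at (308,185).

```bash
cat > h.py <<'E'
import numpy as np, cv2
def cloud(c):
    v,u=np.mgrid[0:400,0:640]; z=c["range_z"].astype(float)
    P=np.stack([(u-c["cx"])/c["fx"]*z,(v-c["cy"])/c["fy"]*z,z],-1)
    return (P-c["t"])@c["R"]
def ray(c,u,v,fish=False):
    a=np.array([(u-c["cx"])/c["fx"],(v-c["cy"])/c["fy"]])
    if fish:
        r=np.hypot(*a); d=np.array([*(a/r*np.sin(r)),np.cos(r)]) if r>1e-9 else np.array([0,0,1.])
    else: d=np.array([*a,1.])
    d=c["R"].T@d; return -c["R"].T@c["t"], d/np.linalg.norm(d)
def onplane(c,u,v,z,fish=False):
    o,d=ray(c,u,v,fish); return o+d*(z-o[2])/d[2]
def tri(rays):
    A=sum(np.eye(3)-np.outer(d,d) for o,d in rays); b=sum((np.eye(3)-np.outer(d,d))@o for o,d in rays)
    return np.linalg.solve(A,b)
def hsv(c): return cv2.cvtColor(c["frame"],cv2.COLOR_RGB2HSV)
def blobs(m,amin=15):
    n,l,s,ct=cv2.connectedComponentsWithStats(m.astype(np.uint8)); return [(l==i,s[i],ct[i]) for i in range(1,n) if s[i][4]>=amin]
E
python3 - <<'E'
from h import *; import pickle
for n in ["scene","side"]:
    c=pickle.load(open(n+"0.pkl","rb")); P=cloud(c); H=hsv(c)
    red=((H[...,0]<5)|(H[...,0]>175))&(H[...,1]>200)&(H[...,2]>120)
    org=(H[...,0]>=7)&(H[...,0]<=16)&(H[...,1]>170)&(H[...,2]>170)
    for nm,m in (("red",red),("org",org)):
        for b,s,ct in blobs(m):
            p=P[b]; p=p[c["range_z"][b]>0]
            if len(p): print(n,nm,ct.round(1),s[4],"med",np.median(p,0).round(3),"min",p.min(0).round(3),"max",p.max(0).round(3))
s=pickle.load(open("scene0.pkl","rb"))
big=cv2.resize(s["frame"][130:310,180:500,::-1],(800,450),interpolation=cv2.INTER_CUBIC)
cv2.imwrite("pics/crop0.png",big)
E
```

```text
scene red [108.2 167.5] 558 med [ 0.74  -0.521  0.319] min [ 0.687 -0.586  0.261] max [ 0.799 -0.507  0.335]
scene red [288.9 165.5] 58 med [ 0.304 -0.155  0.03 ] min [ 0.28  -0.177  0.008] max [ 0.314 -0.128  0.039]
scene red [ 92.1 191.2] 552 med [ 0.817 -0.527  0.3  ] min [ 0.771 -0.586  0.25 ] max [ 0.846 -0.518  0.318]
scene red [251.  215.2] 99 med [ 0.587 -0.214  0.028] min [ 0.548 -0.228  0.017] max [ 0.62  -0.206  0.033]
scene red [136.4 247.6] 880 med [ 0.791 -0.517  0.023] min [ 0.672 -0.631  0.007] max [ 0.867 -0.466  0.08 ]
scene red [307.4 226.6] 22 med [ 0.649 -0.003  0.088] min [ 0.635 -0.014  0.085] max [0.664 0.007 0.091]
scene org [477.2 198.9] 48 med [0.474 0.511 0.139] min [ 0.302  0.497 -0.005] max [0.486 0.579 0.143]
scene org [365.6 206.3] 17 med [0.614 0.167 0.178] min [ 0.418  0.16  -0.003] max [0.666 0.171 0.215]
scene org [419.7 212.6] 24 med [0.614 0.323 0.183] min [ 0.41   0.318 -0.004] max [0.658 0.364 0.214]
side red [339.7 278.1] 101 med [ 0.584 -0.221  0.03 ] min [ 0.545 -0.235  0.026] max [ 0.621 -0.212  0.035]
side org [230.4 139.8] 40 med [0.368 0.399 0.217] min [0.359 0.327 0.21 ] max [0.376 0.48  0.22 ]
side org [207.5 158.8] 26 med [0.277 0.386 0.152] min [0.269 0.32  0.148] max [0.285 0.472 0.158]
side org [295.5 167.8] 36 med [0.574 0.237 0.153] min [0.568 0.162 0.148] max [0.585 0.323 0.159]
```

View pics/crop0.png

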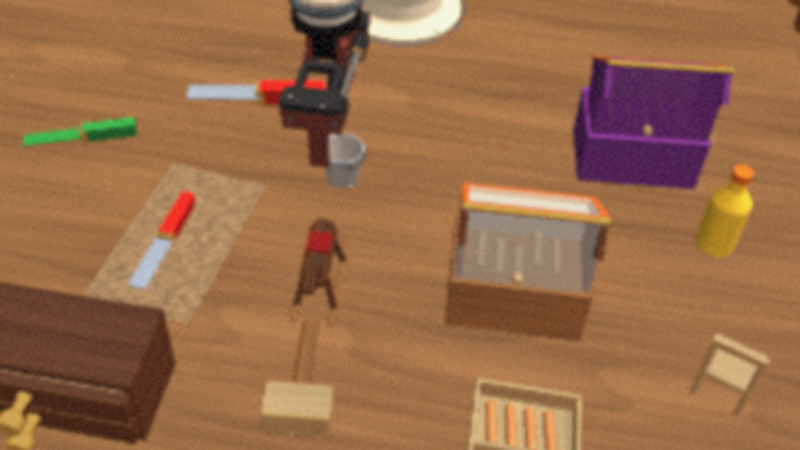

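The crop shows the knife on the mat with its blade pointing away from the robot: handle at about (178,215), tip at about (140,280). The box's white front wall and orange front edge run from (465,190) to (605,215). Next I look closer with the wrist camera.

```bash
python3 - <<'E'
from cell import arm, eyes
from h import *; import pickle
q=[0,.70710678,.70710678,0]
for n,p in [("box1",[.50,.20,.36]),("box2",[.60,.20,.36]),("kn2",[.62,-.28,.26]),("kn1",[.54,-.28,.26])]:
    arm.move_pose(p,q); arm.pause(.2)
    c=eyes.camera("wrist"); pickle.dump(c,open(n+".pkl","wb"))
    cv2.imwrite(f"pics/{n}.png",c["frame"][:,:,::-1])
print(arm.observe()["clock"])
E
python3 - <<'E'
import cv2,numpy as np
a=cv2.imread("pics/box1.png");b=cv2.imread("pics/kn1.png")
cv2.imwrite("pics/pair.png",np.hstack([a,b])[:, :] if 0 else cv2.resize(np.vstack([a[:,:],b]),(480,600),interpolation=cv2.INTER_AREA))
E
```

```text
4.8583
```

View pics/box1.png

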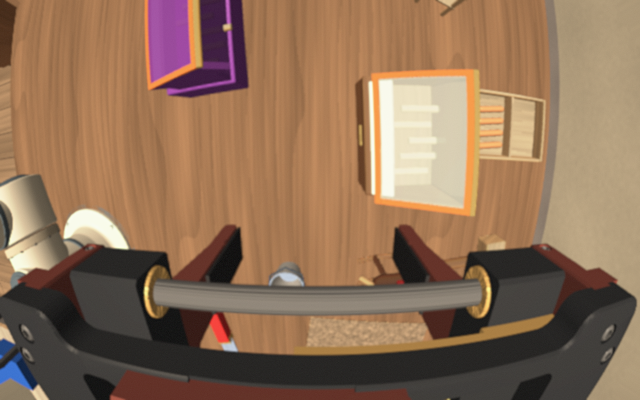

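View pics/kn1.png

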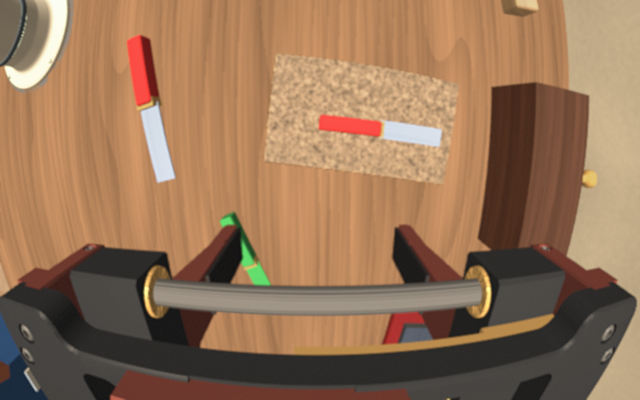

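box1 shows the lid's orange outline with corners near (372,75), (478,70), (475,215) and (375,203), and the white sill on its left. kn1 shows the knife with its handle from (320,122) to (382,130) and its tip near (440,138). Now I triangulate both.

```bash
cat > meas.py <<'E'
from h import *; import pickle
L=lambda n: pickle.load(open(n+".pkl","rb"))
def quad(c):
    H=hsv(c); m=((H[...,0]>=7)&(H[...,0]<=24)&(H[...,1]>150)&(H[...,2]>140)).astype(np.uint8); m[240:]=0
    m[:,:250]=0
    k=max(blobs(m,100),key=lambda b:b[1][4])[0]
    hull=cv2.convexHull(np.argwhere(k)[:,::-1].astype(np.int32))
    for e in np.arange(1,15,.5):
        q=cv2.approxPolyDP(hull,e,True)
        if len(q)<=4: break
    q=q[:,0].astype(float); i=np.argsort(q[:,0]); f=q[i[:2]]; b=q[i[2:]]
    return np.vstack([f[np.argsort(f[:,1])],b[np.argsort(b[:,1])]])
def knife(c):
    H=hsv(c); red=((H[...,0]<6)|(H[...,0]>174))&(H[...,1]>180)&(H[...,2]>110); red[230:]=0; red[:,:200]=0
    r=max(blobs(red),key=lambda b:b[1][4])[0]
    bl=(H[...,1]<70)&(H[...,2]>150); bl[230:]=0; bl[:,:200]=0; bl[:,480:]=0
    b=max(blobs(bl),key=lambda b:b[1][4])[0]
    out=[]
    for k in (r,b):
        (cx,cy),wh,a=cv2.minAreaRect(np.argwhere(k)[:,::-1].astype(np.float32))
        bx=cv2.boxPoints(((cx,cy),wh,a)); bx=bx[np.argsort(bx[:,0])]
        out+= [bx[:2].mean(0),bx[2:].mean(0)]
    return np.array(out)
if __name__=="__main__":
    a,b=L("box1"),L("box2"); qa,qb=quad(a),quad(b); print(qa.tolist(),qb.tolist())
    X=np.array([tri([ray(a,*u,True),ray(b,*v,True)]) for u,v in zip(qa,qb)]); print("lid f+,f-,b+,b-\n",X.round(4))
    e=X[0]-X[1]; print("yaw front",np.degrees(np.arctan2(-e[0],e[1])), "widths",np.linalg.norm(e),np.linalg.norm(X[2]-X[3]),np.linalg.norm(X[0]-X[2]))
    e=X[2]-X[3]; print("yaw back",np.degrees(np.arctan2(-e[0],e[1])),"front mid",X[:2].mean(0),"back mid",X[2:].mean(0))
    a,b=L("kn1"),L("kn2"); ka,kb=knife(a),knife(b); print(ka.round(1).tolist(),kb.round(1).tolist())
    K=np.array([tri([ray(a,*u,True),ray(b,*v,True)]) for u,v in zip(ka,kb)]); print("knife hb,hf,bb,tip\n",K.round(4))
    for c,k in((a,ka),(b,kb)):
        P=[onplane(c,*p,z,True) for p,z in zip(k,(.030,.030,.018,.018))]; print(np.round(P,4)[:,:2].tolist())
    # depth check
    for n in("kn1","kn2"):
        c=L(n); k=knife(c)
        for p in (k[:2].mean(0),k[2:].mean(0),k[:2].mean(0)-[0,30]):
            o,d=ray(c,*p,True); z=c["range_z"][int(p[1]),int(p[0])]; print(n,(o+d*z/(c["R"]@d)[2]).round(4))
E
python3 meas.py
```

```text
[[372.0, 73.0], [374.0, 202.0], [473.0, 70.0], [469.0, 215.0]] [[288.0, 74.0], [295.0, 203.0], [382.0, 62.0], [384.0, 217.0]]
lid f+,f-,b+,b-
 [[0.5639 0.3227 0.1517]
 [0.5706 0.1637 0.1486]
 [0.6618 0.3266 0.2187]
 [0.6688 0.168  0.218 ]]
yaw front 2.3986302008960063 widths 0.1591085570169073 0.15872880351381818 0.11862367317907616
yaw back 2.536477971713424 front mid [0.56726991 0.24321396 0.15015996] back mid [0.66529445 0.24730524 0.21834562]
[[319.70001220703125, 121.5999984741211], [380.0, 128.89999389648438], [379.79998779296875, 128.5], [441.1000061035156, 137.3000030517578]] [[258.20001220703125, 123.0], [317.6000061035156, 128.3000030517578], [319.0, 128.1999969482422], [385.1000061035156, 135.39999389648438]]
knife hb,hf,bb,tip
 [[ 0.5428 -0.2158  0.0201]
 [ 0.62   -0.2236  0.0268]
 [ 0.6219 -0.2237  0.0164]
 [ 0.709  -0.2316  0.0182]]
[[0.5427, -0.2155], [0.6194, -0.2236], [0.6215, -0.2235], [0.7091, -0.2316]]
[[0.5447, -0.2157], [0.62, -0.2234], [0.6219, -0.2237], [0.709, -0.2317]]
kn1 [ 0.5807 -0.2198  0.0292]
kn1 [ 0.6637 -0.2278  0.0186]
kn1 [ 0.5832 -0.1798  0.0025]
kn2 [ 0.5827 -0.2198  0.0302]
kn2 [ 0.6649 -0.228   0.0176]
kn2 [ 0.5805 -0.18    0.0039]
```

```bash
cat > plan.py <<'E'
import numpy as np
from scipy.spatial.transform import Rotation as Ro
def rot(yaw,p):
    x=np.array([np.cos(p)*np.cos(yaw),np.cos(p)*np.sin(yaw),np.sin(p)]); y=np.array([np.sin(yaw),-np.cos(yaw),0]); return np.c_[x,y,np.cross(x,y)]
def quat(R): return np.roll(Ro.from_matrix(R).as_quat(),1)
D=np.pi/180
KY=-5.53*D; K0=np.array([.5995,-.2211]); G=.006
GR=np.array([K0[0]+G*np.cos(KY),K0[1]+G*np.sin(KY),.0058])
BY=2.45*D; SL=35*D; EDGE=np.array([.5693,.2433,.1462])
TIP=np.array([.110-G,0,-.0112])      # tip in tool frame
u=rot(BY,SL)[:,0]; n=-rot(BY,SL)[:,2]; HINGE=EDGE+.120*u
def tcp(tip,p,yaw=BY,off=None): R=rot(yaw,p); return tip-R@(TIP if off is None else off), quat(R)
def slot(s,nn=-.0035): return EDGE+s*u+nn*n
def lidpt(phi,s,nn):   # point fixed in lid at opening phi
    R=rot(BY,SL-phi); return HINGE+(s-.120)*R[:,0]-nn*R[:,2]
E
python3 - <<'E'
from cell import arm
from plan import *
print(arm.solve_ik(GR,quat(rot(KY,0))), arm.solve_ik(GR+[0,0,.25],quat(rot(KY,0))))
print(arm.solve_ik([.47,0.0,.30],quat(rot(0,15*D))))
for s in(-.06,.033): print(s,*tcp(slot(s),SL)[:1],arm.solve_ik(*tcp(slot(s),SL)))
for ph in (30,60,90,105):
  for p in (35,50): r=arm.solve_ik(*tcp(lidpt(ph*D,.033,-.002),p*D)); print(ph,p,None if r is None else np.round(r,2))
E
```

```text
[-4.03722716e-01  2.72686486e-01  1.41410829e+00 -4.44089210e-16
  1.45479788e+00  1.26359032e+00] [-4.03722716e-01  2.25787780e-01  1.02305188e+00 -4.44089210e-16
  1.89275299e+00  1.26359032e+00]
[-0.08969216 -0.47097291  1.60544551  0.02354669  1.74627819  1.48825639]
-0.06 [0.44350573 0.23791768 0.04009193] [ 0.65400984 -0.6263999   2.26188641 -0.39611441  1.02196379  2.3067286 ]
0.033 [0.51961723 0.24117424 0.09343454] [ 0.54325856 -0.4490009   2.04918335 -0.32982576  1.01564176  2.17052751]
30 35 [ 0.57 -0.52  2.02 -0.32  1.12  2.16]
30 50 [ 0.63 -0.6   2.22 -0.61  0.85  2.41]
60 35 [ 0.56 -0.51  1.94 -0.31  1.19  2.12]
60 50 [ 0.62 -0.61  2.14 -0.56  0.91  2.34]
90 35 [ 0.52 -0.44  1.82 -0.29  1.21  2.08]
90 50 [ 0.58 -0.55  2.04 -0.52  0.92  2.27]
105 35 [ 0.5  -0.39  1.77 -0.27  1.21  2.05]
105 50 [ 0.55 -0.5   1.99 -0.49  0.91  2.24]
```

Run:
```python
from cell import arm, eyes
from plan import *; import pickle,cv2
q=quat(rot(KY,0))
arm.move_pose(GR+[0,0,.08],q); arm.move_l(GR,rate=.12,f_stop=8); print(arm.observe()["eef_pos"],GR)
arm.close_gripper(); o=arm.observe(); print(o["gripper_width"],o["grip_force"])
arm.move_l(GR+[0,0,.03],rate=.1); arm.move_pose(GR+[-.03,0,.28],q)
arm.move_pose([.47,0,.30],quat(rot(0,15*D)))
p,qq=tcp(slot(-.06),SL); arm.move_pose(p+[-.02,0,.15],qq); arm.move_l(p,rate=.15); arm.pause(.3)
c=eyes.camera("wrist"); s=eyes.camera("side"); sc=eyes.camera("scene"); pickle.dump((c,s,sc),open("pre.pkl","wb"))
o=arm.observe(); print(o["clock"],o["eef_pos"],p,o["contact_force"])
cv2.imwrite("pics/pre_w.png",c["frame"][:,:,::-1])
cv2.imwrite("pics/pre_s.png",cv2.resize(s["frame"][110:260,220:420,::-1],(800,600),interpolation=cv2.INTER_CUBIC))
```

```text
[ 0.60392134 -0.22115628  0.00439144] [ 0.60547208 -0.2216782   0.0058    ]
0.019672064322881242 32.6158541534096
13.25 [0.44374269 0.23795213 0.04064263] [0.44350573 0.23791768 0.04009193] [ 1.26667406 -3.2822177   0.3313684 ]
```

View pics/pre_w.png

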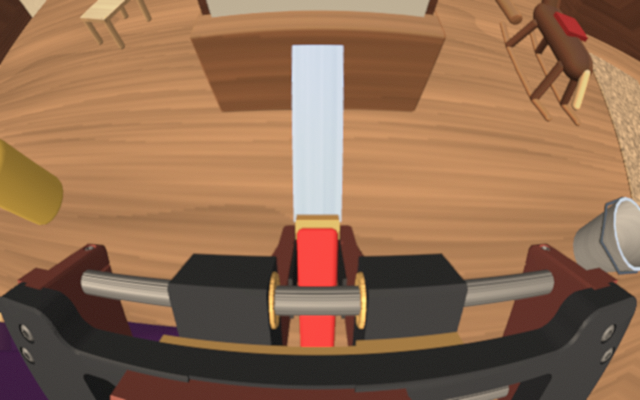

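View pics/pre_s.png

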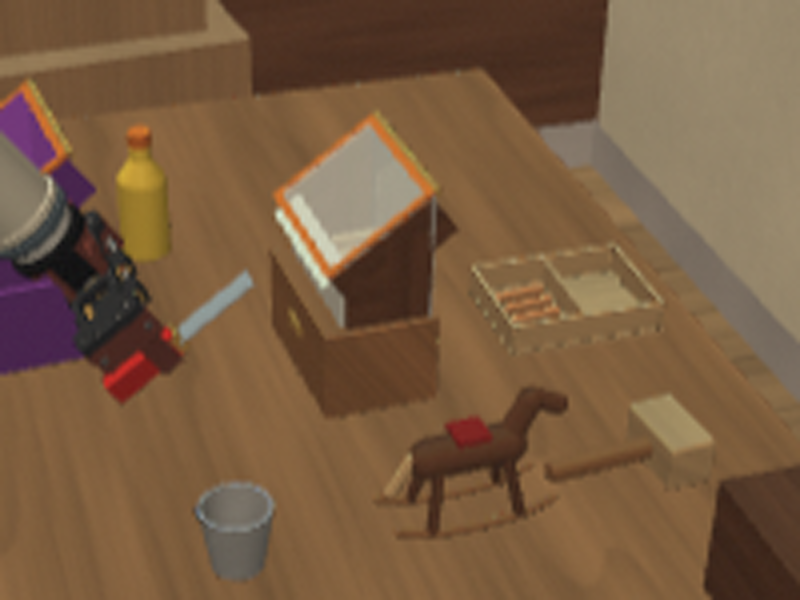

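The wrist view shows the blade centred between the fingers, with its tip edge at row 45, columns 293–343. In the side crop the blade lies parallel to the lid slope and points at the slot; its tip is at crop (250,277) and the slot's lower edge at about (290,215)–(340,280). Now I measure the tip in the tool frame and check the lid edge by depth.

```bash
cat > tipm.py <<'E'
from h import *; from plan import *; import pickle
def fcloud(c):
    v,u=np.mgrid[0:400,0:640]; a=(u-c["cx"])/c["fx"]; b=(v-c["cy"])/c["fy"]; r=np.hypot(a,b)+1e-9
    z=c["range_z"].astype(float); k=np.tan(r)/r*z
    return (np.stack([a*k,b*k,z],-1)-c["t"])@c["R"]
def blade(c,pos,rot_q):
    H=hsv(c); m=(H[...,1]<60)&(H[...,2]>150)&(H[...,0]>90); m[235:]=0; m[:,:270]=0; m[:,370:]=0; m[:25]=0
    k=max(blobs(m),key=lambda b:b[1][4])[0]; R=Ro.from_quat(np.roll(rot_q,-1)).as_matrix()
    P=(fcloud(c)[cv2.erode(k.astype(np.uint8),np.ones((5,5)))>0]-pos)@R
    f=np.polyfit(P[:,0],P[:,2],1); rows=np.argwhere(k); top=rows[:,0].min(); tp=np.array([rows[rows[:,0]<top+4][:,1].mean(),top-.5])
    o,d=ray(c,*tp,True); o=R.T@(o-pos); d=R.T@d
    # intersect blade plane z=f0*x+f1
    t=(f[0]*o[0]+f[1]-o[2])/(d[2]-f[0]*d[0]); 
    g=np.polyfit(P[:,0],P[:,1],1)
    return o+t*d, np.degrees(np.arctan(f[0])), np.degrees(np.arctan(g[0])), tp
if __name__=="__main__":
    from cell import arm
    c,s,sc=pickle.load(open("pre.pkl","rb")); o=arm.observe()
    print("tip top in tool",*blade(c,o["eef_pos"],o["eef_rot"]),"TIP nominal",TIP)
    print("expected tip world",o["eef_pos"]+Ro.from_quat(np.roll(o["eef_rot"],-1)).apply(TIP))
    for n in("box1","box2"):
        b=pickle.load(open(n+".pkl","rb")); H=hsv(b); P=fcloud(b)
        m=((H[...,0]>=7)&(H[...,0]<=24)&(H[...,1]>150)&(H[...,2]>140)); m[240:]=0; m[:,:250]=0
        k=max(blobs(m,100),key=lambda x:x[1][4])[0]; Q=(P[k]-EDGE); l=np.c_[Q@u,Q@np.cross(n_:=-rot(BY,SL)[:,2],u),Q@n_]
        l=l[(abs(l[:,2])<.015)]; fr=l[l[:,0]<.012]; bk=l[l[:,0]>.1]
        print(n,"front normal ht",np.median(fr[:,2]).round(4),np.percentile(fr[:,0],2).round(4),"sides y",np.percentile(l[:,1],[1,99]).round(4),"back ht",np.median(bk[:,2]).round(4),np.percentile(bk[:,0],98).round(4))
E
python3 tipm.py
```

```text
tip top in tool [ 0.10421952 -0.000148   -0.01570104] -0.5788986566899479 -0.02176572670104835 [317.5  44.5] TIP nominal [ 0.104   0.     -0.0112]
expected tip world [0.52238629 0.24128775 0.10953021]
box1 front normal ht 0.0032 0.0 sides y [-0.0799  0.0797] back ht 0.003 0.1206
box2 front normal ht 0.0031 -0.0005 sides y [-0.0796  0.0797] back ht 0.0028 0.1206
```

```bash
cat >> plan.py <<'E'
TIP=np.array([.1042,-.0001,-.0142]); TP=SL-.5*D; SN=-.0043
E
python3 - <<'E'
from cell import arm, eyes
from plan import *; import pickle
R=rot(BY,SL)
def rep(t): 
    o=arm.observe(); f=o["contact_force"]; tw=o["eef_pos"]+Ro.from_quat(np.roll(o["eef_rot"],-1)).apply(TIP)-EDGE
    print(t,round(o["clock"],2),"F u,y,n",(f@np.c_[u,R[:,1],n]).round(2),"tip u,n mm",(1e3*np.array([tw@u,tw@n])).round(2),"M",np.round(o["ft_torque"],2)); 
p,q=tcp(slot(-.02,SN),TP); arm.move_l(p,q,rate=.08); arm.pause(.3); rep("pre")
for s in (-.005,.008,.02,.034):
    h=arm.move_l(tcp(slot(s,SN),TP)[0],rate=.03,f_stop=6); arm.pause(.2); rep((s,h))
    if h: break
c=[eyes.camera(x) for x in("wrist","side","scene")]; pickle.dump(c,open("ins.pkl","wb"))
E
```

```text
pre 14.2 F u,y,n [-0.96  0.12 -0.74] tip u,n mm [-20.4   -4.37] M [-0.01  0.4  -0.02]
(-0.005, False) 15.05 F u,y,n [ 0.3  -0.88 -0.57] tip u,n mm [-5.26 -4.42] M [ 0.05  0.49 -0.02]
(0.008, False) 15.83 F u,y,n [-0.31 -0.3  -0.42] tip u,n mm [ 7.78 -4.43] M [0.08 0.42 0.04]
(0.02, False) 16.58 F u,y,n [-0.37 -0.07 -1.47] tip u,n mm [19.79 -4.41] M [0.05 0.43 0.05]
(0.034, False) 17.4 F u,y,n [-0.55  0.06 -0.92] tip u,n mm [33.77 -4.42] M [ 0.03  0.42 -0.04]
```

Run:
```python
import pickle,cv2,numpy as np
w,s,sc=pickle.load(open("ins.pkl","rb"))
r=lambda f,a,b,c,d:cv2.resize(f[a:b,c:d,::-1],(400,400),interpolation=cv2.INTER_CUBIC)
a=r(s["frame"],120,220,240,340); b=r(sc["frame"],180,280,345,445)
cv2.imwrite("pics/ins.png",np.hstack([a,b]))
```

```text
(no output)
```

View pics/ins.png

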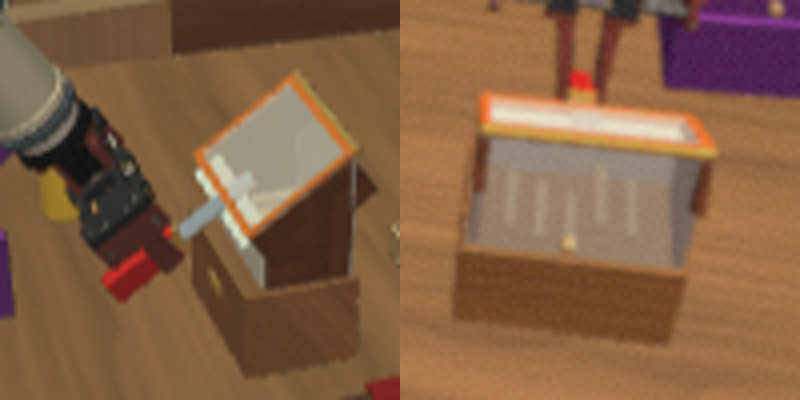

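The left half (side view) shows the blade under the lid: its tip is visible through the clear plate at (250,180), and it enters at the orange edge near (222,205). Now I lever the lid.

Run:
```python
from cell import arm, eyes
from plan import *; import pickle
arm_q=None
for ph in np.r_[3,np.arange(8,109,7.)]:
    p,q=tcp(lidpt(ph*D,.034,-.0025),TP); h=arm.move_l(p,q,rate=.06,f_stop=20); o=arm.observe()
    print(ph,h,round(o["clock"],2),o["contact_force"].round(1),o["ft_torque"].round(2),(o["eef_pos"]-p).round(4))
    if h: break
c=[eyes.camera(x) for x in("wrist","side","scene")]; pickle.dump(c,open("open.pkl","wb"))
import cv2
w,s,sc=c
r=lambda f,a,b,c,d:cv2.resize(f[a:b,c:d,::-1],(400,400),interpolation=cv2.INTER_CUBIC)
cv2.imwrite("pics/open.png",np.hstack([r(s["frame"],90,210,240,360),r(sc["frame"],150,270,335,455)]))
from tipm import blade
print(blade(w,o["eef_pos"],o["eef_rot"]))
```

```text
3.0 False 17.81 [ 0.5  0.2 -0.8] [ 0.04  0.48 -0.03] [-0.0002  0.0001  0.0003]
8.0 False 18.08 [-0.2  0.3 -1.7] [0.07 0.44 0.03] [0.     0.0002 0.0007]
15.0 False 18.41 [-0.1 -0.1 -1.2] [0.08 0.39 0.02] [0.0002 0.0002 0.001 ]
22.0 False 18.73 [-0.2  0.4 -0.5] [0.03 0.36 0.05] [0.0003 0.0002 0.001 ]
29.0 False 19.06 [-0.5 -0.6 -1.4] [ 0.01  0.4  -0.01] [0.0003 0.0002 0.001 ]
36.0 False 19.38 [ 0.5 -0.5 -0.7] [0.04 0.45 0.04] [0.0004 0.0002 0.0011]
43.0 False 19.71 [ 0.1 -0.2 -0.7] [ 0.03  0.39 -0.03] [0.0004 0.0002 0.0011]
50.0 False 20.03 [ 0.1  0.4 -0.7] [ 0.07  0.47 -0.04] [0.0005 0.0001 0.001 ]
57.0 False 20.36 [-0.7 -0.  -0.5] [-0.04  0.42 -0.03] [0.0005 0.0001 0.001 ]
64.0 False 20.68 [ 0.9 -0.5 -0.9] [0.09 0.41 0.02] [0.0005 0.0001 0.001 ]
71.0 False 21.01 [-0.6 -0.3  0.3] [ 0.02  0.46 -0.04] [0.0006 0.0001 0.0009]
78.0 False 21.33 [ 0.3  0.6 -1. ] [ 0.    0.42 -0.02] [0.0005 0.0001 0.0008]
85.0 False 21.66 [-0.5 -0.1 -1.4] [0.05 0.45 0.03] [0.0006 0.     0.0007]
92.0 False 21.98 [-0.3  0.2 -1.1] [ 0.06  0.45 -0.02] [ 0.0006 -0.      0.0006]
99.0 False 22.31 [-0.   0.6 -0.7] [ 0.07  0.44 -0.01] [ 0.0005 -0.      0.0005]
106.0 False 22.63 [ 0.4 -0.2 -0.6] [-0.02  0.39  0.04] [ 0.0005 -0.      0.0003]
(array([ 0.10376061, -0.00024084, -0.0152662 ]), np.float64(-0.531857046866565), np.float64(0.059070647446629466), array([317.25,  44.5 ]))
```

View pics/open.png

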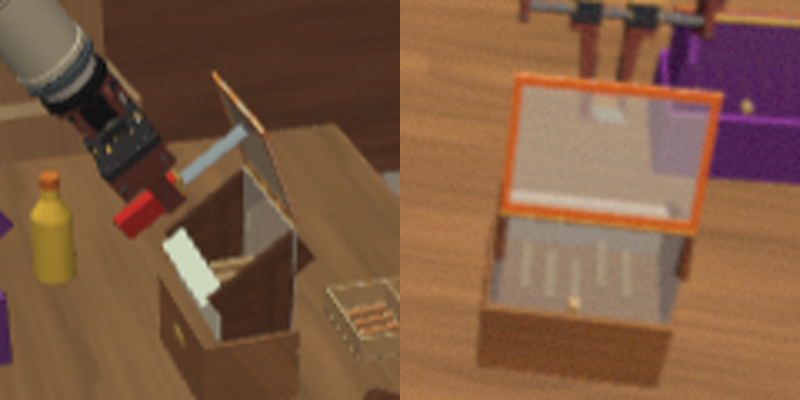

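The lid now stands past upright with the tip still against its underside (left half, tip at about (248,130); lid edge at top (215,75)). Next I back off along the knife, check the lid angle, and carry the knife back.

```bash
cat > lidang.py <<'E'
from h import *; from plan import *
def ang(sc):
    P=cloud(sc); H=hsv(sc); m=(H[...,0]>=5)&(H[...,0]<=20)&(H[...,1]>160)&(H[...,2]>140)&(sc["range_z"]>0)
    Q=P[m]-HINGE; yv=rot(BY,SL)[:,1]; xv=rot(BY,0)[:,0]; a=np.c_[Q@xv,Q@yv,Q[:,2]]
    a=a[(abs(a[:,1])<.09)&(np.hypot(a[:,0],a[:,2])>.1)&(np.hypot(a[:,0],a[:,2])<.135)]
    t=np.degrees(np.arctan2(a[:,2],a[:,0])); t[t<0]+=360; return len(a),215-np.median(t)
E
python3 - <<'E'
from cell import arm, eyes
from plan import *; from lidang import ang
p,q=tcp(lidpt(106*D,.034,-.0025)-.08*u,TP); arm.move_l(p,q,rate=.12); arm.pause(.2)
r=ang(eyes.camera("scene")); print("lid",r)
if r[1]>95:
    arm.move_pose([.45,0.05,.32],quat(rot(0,10*D)))
    q=quat(rot(KY,0)); arm.move_pose(GR+[-.03,0,.28],q); arm.move_pose(GR+[0,0,.06],q)
    arm.move_l([GR[0],GR[1],.012],rate=.1); h=arm.move_l([GR[0],GR[1],.0045],rate=.02,f_stop=5)
    arm.pause(.2); o=arm.observe(); print(h,o["eef_pos"],o["contact_force"],o["clock"])
E
```

```text
lid (202, np.float64(107.85447020100614))
False [ 0.60550936 -0.22170163  0.00455221] [-0.08369459 -0.3440182  -1.13709491] 28.2667
```

Run:
```python
from cell import arm, eyes
from plan import *; from lidang import ang; from h import *; import pickle
h=arm.move_l([GR[0],GR[1],.0036],rate=.01,f_stop=4); print(h,arm.observe()["eef_pos"],arm.observe()["contact_force"])
arm.open_gripper(); arm.pause(.2); arm.move_l(GR+[0,0,.1],rate=.15); arm.move_pose([.45,-.05,.35],[0,1,0,0]); arm.pause(.5)
s,sc=eyes.camera("side"),eyes.camera("scene"); print("lid",ang(sc),arm.observe()["clock"])
s0,sc0=[pickle.load(open(n+"0.pkl","rb")) for n in("side","scene")]
r=lambda f,a,b,c,d,w:cv2.resize(f[a:b,c:d,::-1],(w,400),interpolation=cv2.INTER_CUBIC)
cv2.imwrite("pics/end.png",np.hstack([r(s["frame"],100,320,210,430,400),r(sc["frame"],140,320,200,460-80,400)]))
for a,b,n in((s,s0,"side"),(sc,sc0,"scene")):
    d=cv2.absdiff(a["frame"],b["frame"]).max(2)>60
    for k,st,ct in blobs(d,12): print(n,st,ct.round())
```

```text
False [ 0.60557283 -0.22171052  0.00441739] [-1.73559126  0.71471198  5.39752829]
lid (208, np.float64(107.67992676480532)) 32.5583
side [254   3  43  51 593] [273.  17.]
side [228  32  26  23  90] [241.  42.]
side [203  41  16   6  21] [211.  43.]
side [229  45  23  13  35] [240.  52.]
side [253  44   8   8  26] [256.  48.]
side [ 117   47  100   45 1544] [164.  68.]
side [307  49  43  36 616] [322.  62.]
side [268  57  36  33 425] [282.  69.]
side [226  59   7   5  22] [229.  61.]
side [  27   60  100   57 2112] [74. 86.]
side [ 154   70  117   43 2269] [209.  90.]
side [85 81  5 13 32] [86. 89.]
side [289  80  25  14 151] [301.  87.]
side [314  89   6   5  19] [317.  91.]
side [262  91  25   8 102] [274.  95.]
side [ 91  92  33  17 333] [105. 100.]
side [304  93  36  51 731] [325. 117.]
side [260  98  27  33 429] [273. 113.]
side [138 106  16  10  66] [146. 111.]
side [ 78 123  34  49 682] [ 96. 141.]
side [270 131  29  24 207] [281. 139.]
side [117 133   6   8  21] [120. 137.]
side [310 134  47  49 527] [338. 154.]
side [131 139   6   7  31] [134. 142.]
side [305 142   5   6  20]
[... 560 characters left out ...]
410.   7.]
scene [325   7   7  12  46] [329.  12.]
scene [286   8  27   8 101] [297.  12.]
scene [406  18   4   6  13] [407.  20.]
scene [363  23  37  19 225] [380.  33.]
scene [302  31  12  21 144] [308.  40.]
scene [ 272   49   64   69 2292] [304.  77.]
scene [339  63   5   6  22] [341.  65.]
scene [332  65  11  15  99] [336.  73.]
scene [367  93  23  10 102] [378.  98.]
scene [364  97   3  12  14] [365. 102.]
scene [386 100   5  23  40] [388. 111.]
scene [316 111   3   9  22] [317. 115.]
scene [318 119   6   4  16] [320. 120.]
scene [298 127  18   5  35] [308. 129.]
scene [ 292  129   36   67 1243] [309. 158.]
scene [409 175  23  29 497] [419. 189.]
scene [417 208   5   8  17] [419. 212.]
```

View pics/end.png

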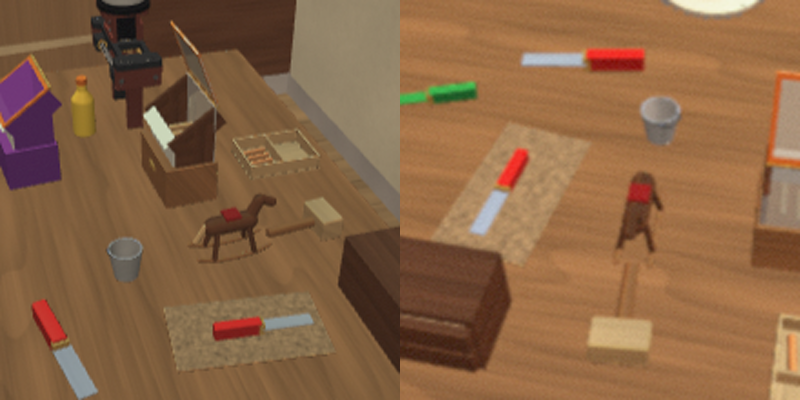

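The final view shows the lid standing open at 108°, the knife flat on the mat, and the horse, bucket and mallet unmoved (the image differences are only arm and lid).

```bash
python3 -c "
from cell import workorder; print(workorder.sign_off())"
```

```text
the job is handed in; nothing more can be done
None
```

I levered the lid open to about 108°, where it stays; the knife is back on the cork mat, the horse, bucket and mallet stand where they were, and I signed the job off at about 33 s on the robot's clock.

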